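# Shut up the bookbinder's tool boxes

## Task

Put the binding bench to bed with the fingertips alone: push the drawer with the thread spools and the drawer with the bone folders fully shut, and push the sliding lid of the dark needle box fully shut. Leave the drawer with the damp paste brush open just as it is, so that the brush can dry. Only push: do not lift, tip or carry anything, leave the needle box standing about where it is, and do not shift the other things on the bench.

Things in the scene. Friction and masses are not known exactly. Their poses are not given: they have to be found in the camera images.
- spool_drawer (a joint): how far the spool drawer stands open, m: 0 = shut flush against its box, 0.110 = stop; about 1.5 N of sliding friction, it stays where left. It holds three standing thread spools (red, blue, red, 32 mm across, with small pale ends) in a row behind its front.
- spool_drawer_front (a point): middle of the outer face of the spool drawer's front, moving with the drawer. Pale panel 126 mm wide, 74 mm high (37 mm above and below this point), 12 mm thick. x points into the box (shutting direction), y along the face, z up. A brass knob, 18 mm across, stands out 15 mm, centre 12 mm below this point.
- folder_drawer (a joint): how far the folder drawer stands open, m: 0 = shut flush against its box, 0.110 = stop; about 1.5 N of sliding friction, it stays where left. It holds two white bone folders lying crosswise on blue felt behind its front.
- folder_drawer_front (a point): middle of the outer face of the folder drawer's front, moving with the drawer. Pale panel 126 mm wide, 74 mm high (37 mm above and below this point), 12 mm thick. x points into the box (shutting direction), y along the face, z up. A brass knob, 18 mm across, stands out 15 mm, centre 12 mm below this point.
- brush_drawer (a joint): how far the brush drawer stands open, m: 0 = shut flush against its box, 0.110 = stop; about 1.5 N of sliding friction, it stays where left. It holds the paste brush (yellow handle, brass ferrule, black bristles) lying crosswise behind its front; this is the drawer to be left open as it is.
- brush_drawer_front (a point): middle of the outer face of the brush drawer's front, moving with the drawer. Pale panel 126 mm wide, 74 mm high (37 mm above and below this point), 12 mm thick. x points into the box (shutting direction), y along the face, z up. A brass knob, 18 mm across, stands out 15 mm, centre 12 mm below this point.
- base_board: fixed plywood board 200 x 440 x 12 mm carrying the three fixed brown drawer boxes side by side in any order, 140 mm apart along its y; each box is 130 mm wide, 170 mm deep, 80 mm high (top 92 mm above the table) and its drawer opens to the board's -x; origin under the board's centre
- needle_lid (a joint): how far the sliding lid of the needle box is open, m: 0 = fully shut (against its stop), 0.095 = stop; about 1 N of sliding friction, it stays where left
- needle_lid_end (a point): middle of the outer end face of the lid, moving with it. Face of a pale finger bar 62 mm wide, 24 mm high (12 above and below this point; lower edge 50 mm above the table), 12 mm thick, on a 6 mm thick lid that runs from it along +x. x is the shutting direction, y across, z up. Open, the lid overhangs the box's end; shut, this face stands 3 mm proud of the box's end wall.
- needle_box: loose dark wooden box of about 0.8 kg with the lid, 180 mm along its x, 80 mm along y, 58 mm high to the tops of the lid's side rails; three metal needle tubes inside; origin at the centre of its underside, x the lid's shutting direction
- glue_jar: bystander: loose clear jar with white cap, 40 mm diameter, 60 mm high, between the needle box and the drawer boxes; origin under its centre
- thread_spool: bystander: loose green spool, 38 mm diameter, 45 mm high, standing; origin under its centre
- bone_folder: bystander: loose white flat folder, 20 x 140 x 5 mm, long along y; origin under its centre
- awl: bystander: loose awl lying on the table, pale handle 22 mm thick, 135 mm long along x, point to +x; origin on the table under the handle, 50 mm from its butt end
- book: bystander: loose blue closed book, 150 x 110 x 30 mm, lying at the left; origin under its centre
- press_weight: bystander: loose dark steel weight, 56 mm diameter, 50 mm high, standing at the back; origin under its centre
Mind the look-alikes: they are no part of the job. What is shaped like the needle_box but turquoise is not meant.

How it is judged:
By the outcome, as a careful person would: the job done as asked, in the order asked, and still so for the second after the job is handed in, with the robot touching nothing.
It also fails if it takes over 53 s, if anything falls off the work surface, if the arm or the gripper's body presses on something with over 40 N, if the wrist force passes 120 N, or if a joint passes its speed limit or range.

## Robot

A 6-joint arm with a two-finger parallel gripper is mounted at the origin on the work surface. World frame = base frame: x ahead of the robot, y to its left, z up, the work surface at z = 0. Lengths are in m, angles in rad, forces in N, time in s.
With the tool pointing down it reaches from about 0.25 to 0.725 m from the base axis. Payload 4 kg.
Tool frame: the origin (TCP) lies on the centre line of the jaws, within the pads' length; the fingertips stand 11 mm ahead of it and the grasp point (between the pads) lies 8 mm behind it; z points along the fingers, x is the direction in which the jaws open and shut, and the axes are right-handed (so a half turn about z gives the same grasp; the last joint's range is limited). The gripper opens to 85 mm and grips with 20 to 120 N. Pads are 22 mm wide; open, the fingers measure 114 mm over their backs; the gripper's body (76 mm by 85 mm) begins 54 mm behind the grasp point. The pads swing forward as they close: fully open they stand 13 mm farther back than shut.
Start: joints at [-1.117, 0.241, 0.005, 1.335, 0, 1.571], TCP at [0.219, -0.449, 0.209] pointing down, gripper open.
Joint ranges: [-2.72, 2.72], [-1.05, 1.87], [-1.09, 1.28], [-1.99, 2.15], [-1.42, 1.44], [-3.14, 3.14]. Speed limits (rad/s): [2.79, 2.79, 3.14, 3.14, 3.14, 3.14].

## Interface

Orientations are given as a unit quaternion [x, y, z, w].
In Python, from workcell import bot, viewer, order gives the robot as it stands. The module is installed in compiled form; this text tells all that it offers.
- The arm moves only by the tool send_rows, never from a script. Its argument "increments" is a list that holds one entry, the list of rows, each a list of 4 numbers: the shift along the tool's x, y, z in m, then the turn about the tool's z in degrees. A call has exactly 8 rows; each row shifts and turns the pose as measured when the row begins, along the tool's axes as they then stand; what a row does not reach is not made up. A row lasts 1/10 s, in which the tool goes at most 50 mm and 8.59 degrees, less where a joint would pass 70% of its speed; a pose out of reach is approached as far as the arm can. A call is refused whole if a number of a shift passes 0.05 or a number of a turn 8.59, either way. A call with a gripper value outside its range is refused whole. "hand" is the closure, from -1 (fully open) to 1 (shut), so that 0 is half open, set as the call begins (left out, the last holds). The fingers move at their own pace and stop on an object; the grip force is fixed at half the most. Time passes only in rows, so rows that do not move let the fingers close, or fill a call up. It gives the time, the measured TCP pose, the force and the opening at its end, in the units of the state.
- bot.get_obs(): the state, without advancing time (a new reading comes with each control period).
- viewer.camera(name): name is "scene" or "top" or "wrist"; returns a dict with "image" (480x640x3 uint8, red, green, blue), "range_z" (480x640 float32, m along the optical axis (not along the pixel's ray), 0 where there is no reading), "camera_matrix" (3x3 intrinsics, pixels), "dist" ([k1, k2, p1, p2, k3] as OpenCV has them; the pictures are not rectified), "eye" and "rotation" of the camera in the world. Camera axes: x right, y down, z forward; pixel columns grow to the right and rows downward; lengths in m; the calibration is good to about 2 mm. A picture is of the moment at which its call begins.
- order.job_done(): hands the job in, once; it reports no verdict.
The state is a dict: "clock": time; "joint_pos": joint angles; "joint_vel": joint speeds; "tau": joint torques, N m; "eef_pos": TCP position; "tool_rot": TCP orientation; "ft_force": force on the tool from outside, world axes, zero at the start; "ft_torque": the same for the moment, N m; "grip_width": finger opening in m.
Only numpy, scipy, OpenCV 4.12 (cv2) and the standard library are available. Lean on these libraries where they do the work, as an engineer would, in place of code of your own. Each camera call takes 0.05 s, during which the arm holds its last target.

## Working session

There is one attempt and no reset: what is moved stays moved. The work goes in short steps, Python scripts to look and compute and a tool call to move; the robot and the scene stay as the last step left them, time stands still between calls to the robot, and variables do not carry over. Pictures are saved under pics/ and viewed, and the job is handed in when it is done.

Besides the shell and the picture viewer there is one more tool, called as name(argument=value, ...), one argument or row to a line, values as JSON. send_rows: Moves the arm, as the interface text tells. Its arguments: {"type":"object","properties":{"increments":{"type":"array","items":{"type":"array","items":{"type":"array","items":{"type":"number"}}}},"hand":{"type":"number"}},"required":["increments"]}

```bash
mkdir -p pics; python3 - <<'E'
from workcell import bot, viewer, order
import cv2,numpy as np
o=bot.get_obs()
for k,v in o.items(): print(k,np.round(v,3))
for n in ["scene","top"]:
    c=viewer.camera(n); cv2.imwrite(f"pics/{n}0.png",c["image"][:,:,::-1]); np.savez(f"{n}0.npz",**c)
    print(n,c["eye"],c["rotation"],c["camera_matrix"],c["dist"])
E
```

```text
clock 0.0
joint_pos [-1.117  0.241  0.004  1.335  0.     1.571]
joint_vel [ 0.001  0.001  0.001  0.001 -0.     0.002]
tau [ 0.0000e+00 -3.7232e+01  2.5241e+01  1.7000e-02  0.0000e+00  0.0000e+00]
eef_pos [ 0.219 -0.449  0.208]
tool_rot [ 0.848 -0.53  -0.001 -0.001]
ft_force [-0.596  0.541 -0.048]
ft_torque [-0.003  0.011  0.018]
grip_width 0.085
scene [1.46100069 0.41339995 0.72122901] [ 0.51266715  0.71233334 -0.39354709 -0.27363168] [[475.17720519   0.         318.90629857]
 [  0.         475.17720519 241.78747084]
 [  0.           0.           1.        ]] [-0.12086058  0.          0.          0.          0.        ]
top [0.37972656 0.10140307 1.39878184] [ 0.71238209 -0.70048011  0.03629913 -0.02284196] [[524.43429907   0.         316.07654968]
 [  0.         524.43429907 240.77032694]
 [  0.           0.           1.        ]] [-0.04826931  0.          0.          0.          0.        ]
```

View pics/scene0.png

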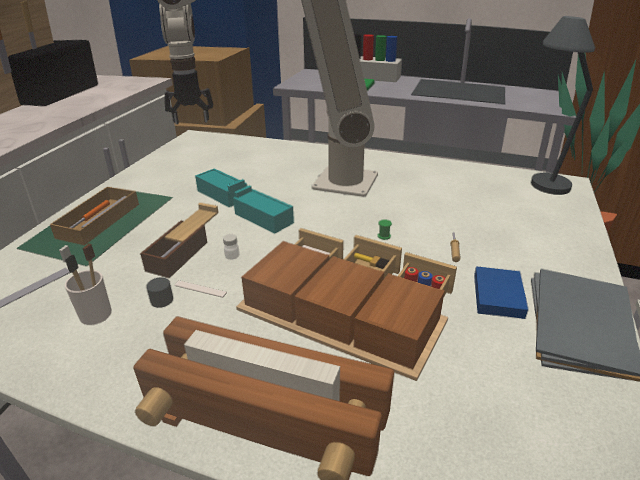

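View pics/top0.png

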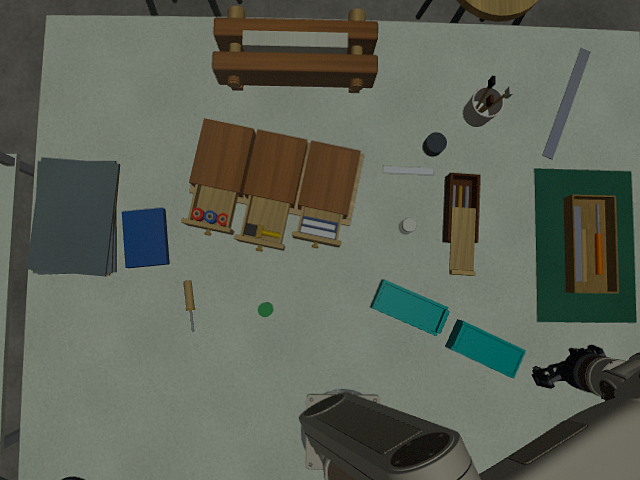

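```bash
cat > h.py <<'E'
import cv2,numpy as np
from scipy.spatial.transform import Rotation as R
def load(n): return dict(np.load(n))
def cloud(c):
    h,w=c["range_z"].shape
    u,v=np.meshgrid(np.arange(w),np.arange(h))
    p=cv2.undistortPoints(np.stack([u,v],-1).reshape(-1,1,2).astype(np.float64),c["camera_matrix"],c["dist"]).reshape(h,w,2)
    z=c["range_z"]; P=np.dstack([p[...,0]*z,p[...,1]*z,z])
    Rm=c["rotation"]; Rm=R.from_quat(Rm).as_matrix() if Rm.shape==(4,) else Rm
    return P@Rm.T+c["eye"]
E
python3 - <<'E'
from h import *
c=load("top0.npz"); P=cloud(c)
for n,(u,v) in dict(table=(300,350),table2=(400,400),spoolL=(183,224),spoolR=(232,233),brL=(236,240),brR=(284,248),foL=(296,240),foR=(339,246),lidbar=(462,272),boxfar=(463,176),jar=(408,226),green=(265,310),awl=(189,290),weight=(434,144),boxtop=(273,165),basetop=(400,300),turq=(410,300)).items():
    print(n,np.round(P[v,u],3))
im=c["image"][:,:,::-1]
cv2.imwrite("pics/c1.png",cv2.resize(im[170:270,165:365],None,fx=4,fy=4,interpolation=cv2.INTER_CUBIC))
cv2.imwrite("pics/c2.png",cv2.resize(im[160:300,380:520],None,fx=4,fy=4,interpolation=cv2.INTER_CUBIC))
E
```

```text
table [ 0.208  0.113 -0.001]
table2 [ 0.08  -0.152 -0.002]
spoolL [ 0.537  0.435 -0.006]
spoolR [0.51  0.295 0.043]
brL [0.496 0.29  0.   ]
brR [0.473 0.159 0.054]
foL [0.498 0.129 0.002]
foR [0.48  0.017 0.053]
lidbar [ 0.418 -0.298  0.068]
boxfar [ 0.672 -0.309  0.047]
jar [ 0.535 -0.16   0.057]
green [0.313 0.205 0.04 ]
awl [0.361 0.406 0.019]
weight [ 0.757 -0.232  0.045]
boxtop [0.681 0.19  0.09 ]
basetop [ 0.344 -0.14   0.057]
turq [ 0.345 -0.167  0.053]
```

View pics/c1.png

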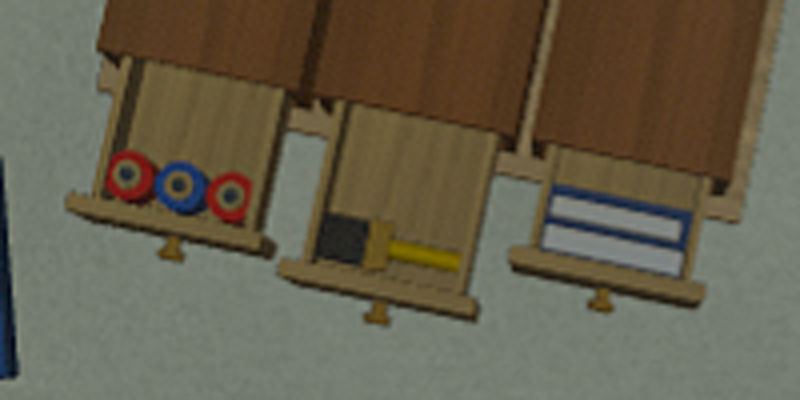

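View pics/c2.png

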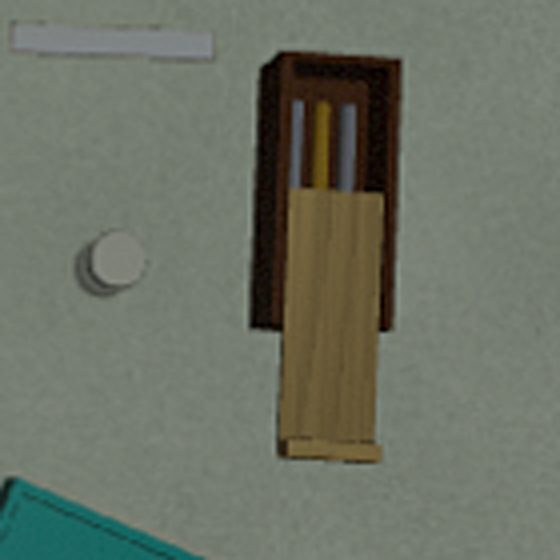

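```bash
python3 - <<'E'
from h import *
c=load("top0.npz"); P=cloud(c)
def reg(u0,u1,v0,v1,zl,zh):
    Q=P[v0:v1,u0:u1].reshape(-1,3); return Q[(Q[:,2]>zl)&(Q[:,2]<zh)]
B=reg(180,370,110,260,.084,.1)
# boxes: x>0.59
m=cv2.minAreaRect(B[B[:,0]>0.6][:,:2].astype(np.float32));print("boxes",m, len(B))
for n,r in dict(sp=(178,236,214,240),br=(234,288,233,256),fo=(292,344,230,250)).items():
    Q=reg(*r,.072,.1); 
    # fit line
    l=cv2.minAreaRect(Q[:,:2].astype(np.float32)); d=cv2.fitLine(Q[:,:2].astype(np.float32),cv2.DIST_HUBER,0,.01,.01).ravel()
    print(n,len(Q),Q[:,2].mean().round(3),np.round(l[0],4),np.round(l[1],4),"line",np.round(d,3))
Q=reg(448,480,262,278,.04,.09); print("bar",len(Q),np.round(Q.mean(0),4),np.round(Q.min(0),3),np.round(Q.max(0),3),cv2.minAreaRect(Q[Q[:,2]>.055][:,:2].astype(np.float32)))
Q=reg(448,480,170,278,.045,.09); print("lid+box",cv2.minAreaRect(Q[:,:2].astype(np.float32)))
Q=reg(440,485,170,235,.045,.09); print("box",cv2.minAreaRect(Q[:,:2].astype(np.float32)))
E
```

```text
boxes ((0.6793546676635742, 0.1841849535703659), (0.4118342697620392, 0.1713767945766449), 79.65301513671875) 10771
sp 270 0.087 [0.5284 0.3456] [0.1442 0.032 ] line [0.197 0.98  0.525 0.353]
br 251 0.087 [0.4879 0.2197] [0.1252 0.0149] line [0.191 0.982 0.486 0.22 ]
fo 260 0.087 [0.4976 0.0757] [0.1257 0.0135] line [0.189 0.982 0.497 0.076]
bar 336 [ 0.4279 -0.2988  0.0613] [ 0.411 -0.331  0.047] [ 0.445 -0.266  0.08 ] ((0.4272570312023163, -0.29870516061782837), (0.03382109850645065, 0.06433761119842529), 0.7213678359985352)
lid+box ((0.5446022152900696, -0.3054386079311371), (0.08257272094488144, 0.26698169112205505), 88.08529663085938)
box ((0.5962617993354797, -0.3074963092803955), (0.08404222130775452, 0.163776695728302), 87.31837463378906)
```

send_rows(
  increments=[
    [[0,0,0,-8.5],[0,0,0,-8.5],[0,0,0,-8.5],[0,0,0,-8.5],[0,0,0,-8.5],[0,0,0,-8.5],[0,0,0,-8.5],[0,0,0,-8.5]],
  ],
  hand=1,
)

```text
clock: 0.9
eef_pos: [0.2174, -0.4458, 0.2034]
tool_rot: [0.999, 0.044, -0.002, -0.006]
ft_force: [-0.2, -0.4, -0.0]
grip_width: -0.0003
```

send_rows(
  increments=[
    [[0,0,0,-8.5],[0,0,0,-8.5],[0,0,0,-8.5],[0,0,0,-8.5],[0,0,0,-8.5],[0,0,0,-8.5],[0,0,0,-8.5],[0,0,0,-8.5]],
  ],
)

```text
clock: 1.7
eef_pos: [0.2159, -0.4427, 0.1989]
tool_rot: [0.8, 0.6, 0.002, -0.011]
ft_force: [0.4, 0.6, -0.7]
grip_width: -0.0001
```

send_rows(
  increments=[
    [[0,0,0,-5.4],[0.05,0.005,-0.002,0],[0.05,0.005,-0.002,0],[0.05,0.005,-0.002,0],[0.05,0.005,-0.002,0],[0.05,0.005,-0.002,0],[0.05,0.005,-0.002,0],[0.05,0.005,-0.002,0]],
  ],
)

```text
clock: 2.5
eef_pos: [0.3124, -0.1076, 0.2145]
tool_rot: [0.773, 0.634, 0.003, -0.014]
ft_force: [1.7, 0.5, 0.9]
grip_width: 0.0
```

send_rows(
  increments=[
    [[0.05,0.005,-0.002,0],[0.05,0.005,-0.002,0],[0.05,0.005,-0.002,0],[0.05,0.005,-0.002,0],[0.05,0.005,-0.002,0],[0.05,0.005,-0.002,0],[0.05,0.005,-0.002,0],[0.02,0.005,-0.002,0]],
  ],
)

```text
clock: 3.3
eef_pos: [0.4191, 0.2505, 0.2365]
tool_rot: [0.771, 0.636, 0.003, -0.013]
ft_force: [0.7, -2.0, -0.5]
grip_width: 0.0001
```

```bash
cat >> h.py <<'E'
def st(yaw=-10.9):
    from workcell import bot
    o=bot.get_obs(); Rm=R.from_quat(o["tool_rot"]).as_matrix(); p=np.array(o["eef_pos"])
    d=np.array([np.cos(np.radians(yaw)),np.sin(np.radians(yaw))]); e=np.array([-d[1],d[0]])
    print("t",o["clock"],"p",p.round(4),"s",(p[:2]@d).round(4),"t",(p[:2]@e).round(4),"xang",np.degrees(np.arctan2(Rm[1,0],Rm[0,0])).round(2),"z",Rm[:,2].round(3),"F",np.round(o["ft_force"],1),"j",np.round(o["joint_pos"],2))
E
python3 -c "
from h import *;st()"
```

```text
t 3.3 p [0.4191 0.2505 0.2365] s 0.3642 t 0.3253 xang 79.05 z [-0.012  0.025 -1.   ] F [ 0.7 -2.  -0.5] j [0.52 0.21 0.03 1.4  0.03 0.71]
```

send_rows(
  increments=[
    [[0.045,0.004,0,0],[0.045,0.004,0,0],[0.032,0,0,0],[0,0,0.04,0],[0,0,0.04,0],[0,0,0.04,0],[0,0,0.025,0],[0,0,0,0]],
  ],
)

```text
clock: 4.1
eef_pos: [0.4488, 0.3834, 0.0853]
tool_rot: [0.769, 0.639, 0.002, -0.013]
ft_force: [-0.7, -0.7, -0.1]
grip_width: -0.0003
```

```bash
python3 - <<'E'
from h import *
from workcell import viewer
st()
for n in ("top","wrist"):
  c=viewer.camera(n); im=c["image"][:,:,::-1]; 
  if n=="top": im=cv2.resize(im[110:310,150:400],None,fx=3,fy=3)
  cv2.imwrite(f"pics/{n}1.png",im)
E
```

```text
t 4.1 p [0.4488 0.3834 0.0853] s 0.3682 t 0.4613 xang 79.48 z [-0.013  0.023 -1.   ] F [-0.7 -0.7 -0.1] j [0.69 0.49 0.04 1.12 0.03 0.88]
```

View pics/top1.png

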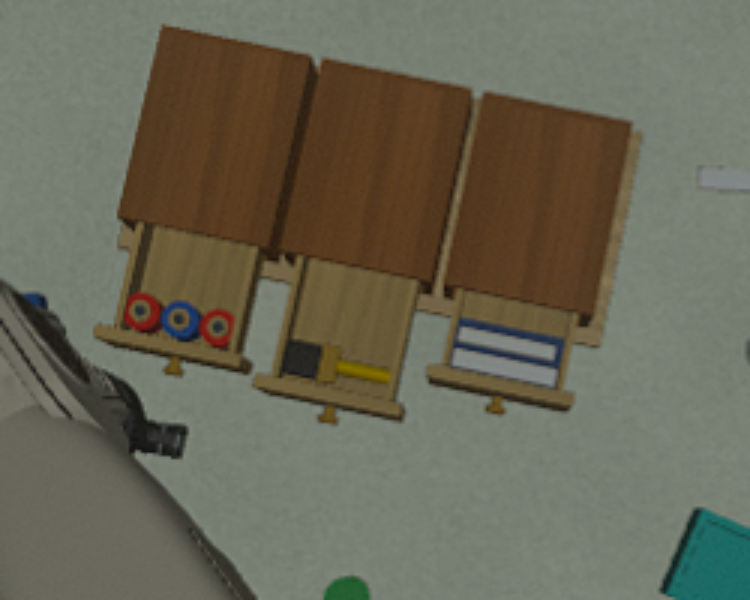

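View pics/wrist1.png

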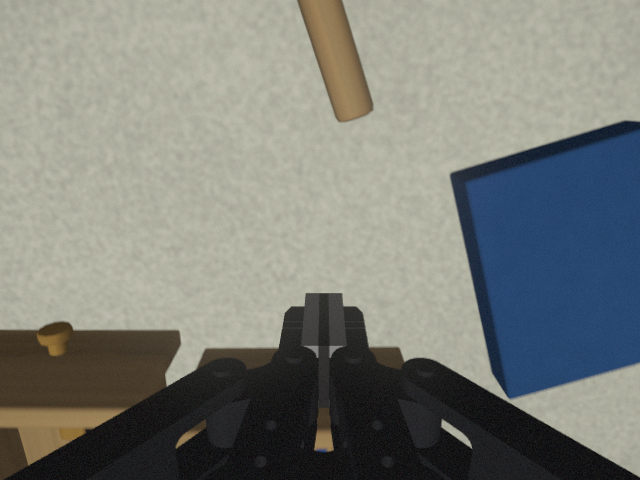

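send_rows(
  increments=[
    [[-0.01,0.008,0.012,0],[-0.004,0.01,0,0],[0,0.01,0,0],[0,0.01,0,0],[0,0.01,0,0],[0,0.01,0,0],[0,0.01,0,0],[0,0.01,0,0]],
  ],
)

```text
clock: 5.0
eef_pos: [0.5369, 0.3573, 0.0842]
tool_rot: [0.769, 0.639, 0.014, -0.013]
ft_force: [0.0, 1.3, 0.8]
grip_width: -0.0001
```

```bash
python3 -c "
from h import *;st()"
```

```text
t 5.0 p [0.5369 0.3573 0.0842] s 0.4596 t 0.4523 xang 79.39 z [ 0.005  0.037 -0.999] F [0.  1.3 0.8] j [0.57 0.58 0.19 1.15 0.03 0.76]
```

send_rows(
  increments=[
    [[0,0.009,0.003,0],[0,0.009,0.003,0],[0,0.009,0.003,0],[0,0.008,0.002,0],[0,0.006,0.001,0],[0,0.005,0.001,0],[0,0.003,0.001,0],[0,0,0,0]],
  ],
)

```text
clock: 5.8
eef_pos: [0.5901, 0.3475, 0.0671]
tool_rot: [0.77, 0.638, 0.013, -0.013]
ft_force: [-0.4, 0.2, 0.1]
grip_width: 0.0
```

```bash
python3 - <<'E'
from h import *
from workcell import viewer
st()
for n in ("top","wrist"):
  c=viewer.camera(n); im=c["image"][:,:,::-1]; 
  if n=="top": im=cv2.resize(im[110:310,150:400],None,fx=3,fy=3)
  cv2.imwrite(f"pics/{n}2.png",im)
E
```

```text
t 5.8 p [0.5901 0.3475 0.0671] s 0.5137 t 0.4528 xang 79.35 z [ 0.003  0.036 -0.999] F [-0.4  0.2  0.1] j [0.52 0.67 0.31 1.19 0.03 0.7 ]
```

View pics/top2.png

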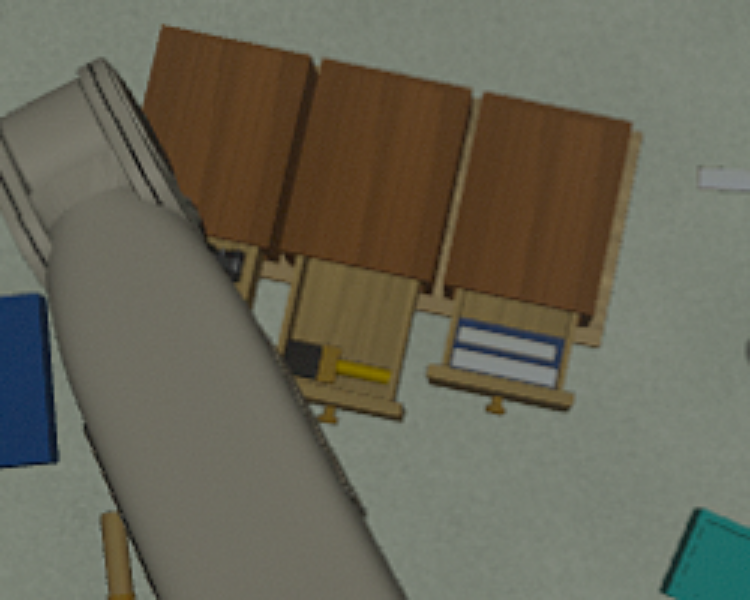

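View pics/wrist2.png

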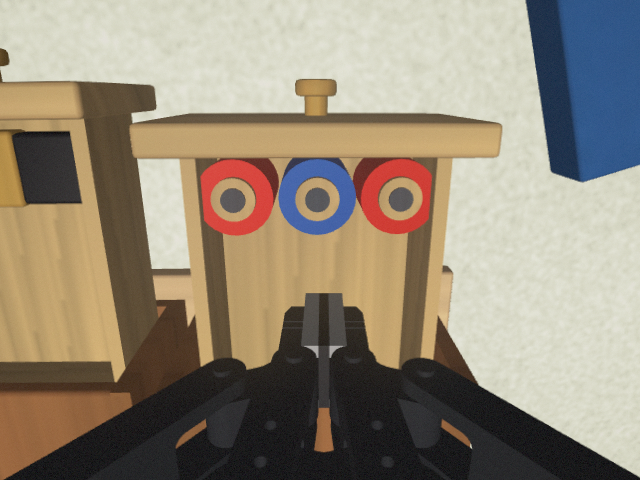

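The fingertips passed over the front and now stand in the open drawer behind the spools, because z rode up during the approach. No force shows and the spools are standing. I'll raise straight up and redo the approach lower.

send_rows(
  increments=[
    [[0,0,-0.03,0],[0,0,-0.04,0],[0,0,-0.03,0],[0,0,0,0],[0,-0.04,-0.01,0],[0,-0.04,0,0],[0,-0.04,0,0],[0,-0.03,0,0]],
  ],
)

```text
clock: 6.7
eef_pos: [0.4375, 0.3708, 0.1771]
tool_rot: [0.771, 0.637, 0.01, -0.013]
ft_force: [0.0, 1.0, 0.2]
grip_width: 0.0
```

```bash
python3 - <<'E'
from h import *
from workcell import viewer
st()
for n in ("top","wrist"):
  c=viewer.camera(n); im=c["image"][:,:,::-1]; 
  if n=="top":
    P=cloud(c)
    def reg(u0,u1,v0,v1,zl,zh):
        Q=P[v0:v1,u0:u1].reshape(-1,3); return Q[(Q[:,2]>zl)&(Q[:,2]<zh)]
    for k,r in dict(sp=(178,236,222,240),br=(234,288,233,256),fo=(292,344,230,250)).items():
      Q=reg(*r,.075,.1); print(k,len(Q),Q.mean(0).round(4))
    im=cv2.resize(im[110:310,150:400],None,fx=3,fy=3)
  cv2.imwrite(f"pics/{n}3.png",im)
E
```

```text
t 6.7 p [0.4375 0.3708 0.1771] s 0.3595 t 0.4468 xang 79.17 z [-0.002  0.033 -0.999] F [0.  1.  0.2] j [0.69 0.38 0.12 1.29 0.03 0.88]
sp 211 [0.5224 0.343  0.0873]
br 251 [0.4864 0.2199 0.0874]
fo 256 [0.4971 0.0755 0.0874]
```

View pics/top3.png

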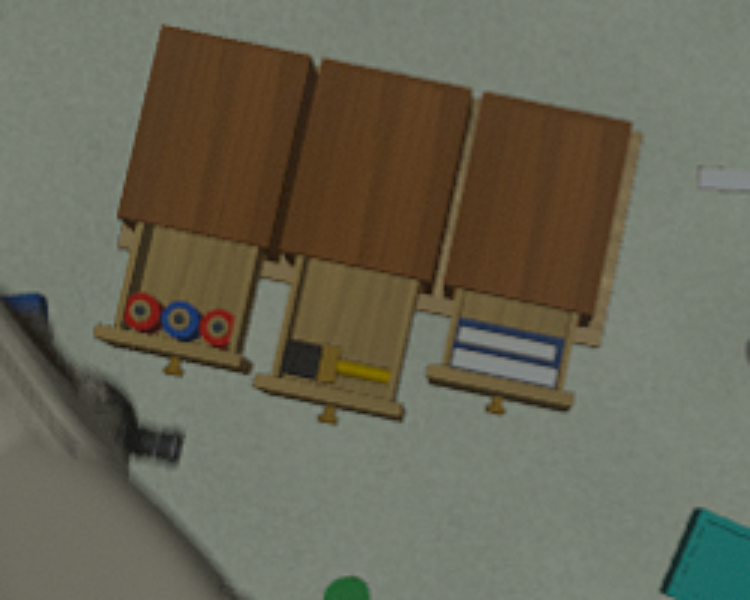

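View pics/wrist3.png

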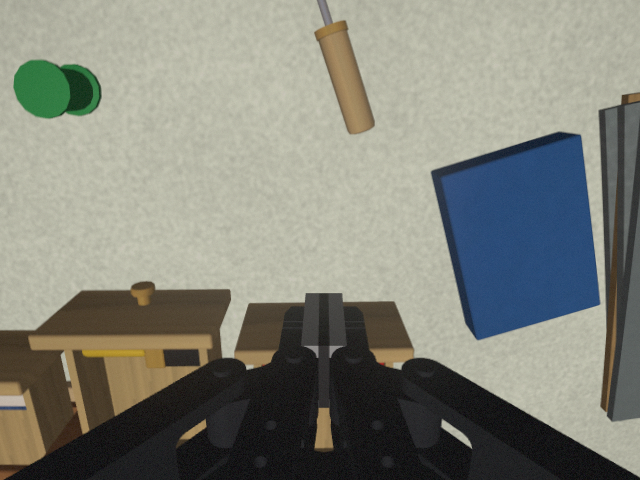

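send_rows(
  increments=[
    [[0,0.01,0.03,0],[0,0.01,0.03,0],[0,0,0.03,0],[0,0,0.015,0],[0,0,0.003,0],[0,0,0,0],[0,0,0,0],[0,0,0,0]],
  ],
)

```text
clock: 7.6
eef_pos: [0.4574, 0.3723, 0.0673]
tool_rot: [0.768, 0.64, 0.012, -0.013]
ft_force: [0.1, -1.0, -0.4]
grip_width: 0.0004
```

```bash
python3 -c "
from h import *;st()"
```

```text
t 7.6 p [0.4574 0.3723 0.0673] s 0.3787 t 0.452 xang 79.54 z [ 0.002  0.036 -0.999] F [ 0.1 -1.  -0.4] j [ 0.67  0.49 -0.01  1.05  0.03  0.85]
```

Now short approach steps with checks, keeping z level.

send_rows(
  increments=[
    [[-0.003,0.006,0,0.3],[-0.002,0.006,0,0],[0,0.006,0,0],[0,0.006,0,0],[0,0.006,0,0],[0,0.006,0,0],[0,0.006,0,0],[0,0.006,0,0]],
  ],
)

```text
clock: 8.4
eef_pos: [0.5097, 0.3584, 0.0706]
tool_rot: [0.77, 0.637, 0.015, -0.013]
ft_force: [0.3, -0.3, -0.3]
grip_width: 0.0001
```

```bash
python3 -c "
from h import *;st()"
```

```text
t 8.4 p [0.5097 0.3584 0.0706] s 0.4327 t 0.4483 xang 79.22 z [ 0.008  0.039 -0.999] F [ 0.3 -0.3 -0.3] j [0.6  0.55 0.09 1.09 0.03 0.79]
```

send_rows(
  increments=[
    [[0,0.006,0.002,0],[0,0.006,0.001,0],[0,0.006,0.001,0],[0,0.004,0.001,0],[0,0,0,0],[0,0,0,0],[0,0,0,0],[0,0,0,0]],
  ],
)

```text
clock: 9.2
eef_pos: [0.535, 0.354, 0.0668]
tool_rot: [0.77, 0.637, 0.016, -0.013]
ft_force: [0.7, -0.6, 1.3]
grip_width: 0.0
```

```bash
python3 - <<'E'
from h import *
from workcell import viewer
st()
for n in ("wrist","scene"):
  c=viewer.camera(n); im=c["image"][:,:,::-1]
  if n=="scene": im=cv2.resize(im[180:340,260:500],None,fx=3,fy=3)
  cv2.imwrite(f"pics/{n}4.png",im)
E
```

```text
t 9.2 p [0.535  0.354  0.0668] s 0.4584 t 0.4488 xang 79.18 z [ 0.009  0.04  -0.999] F [ 0.7 -0.6  1.3] j [0.57 0.58 0.14 1.1  0.03 0.76]
```

View pics/wrist4.png

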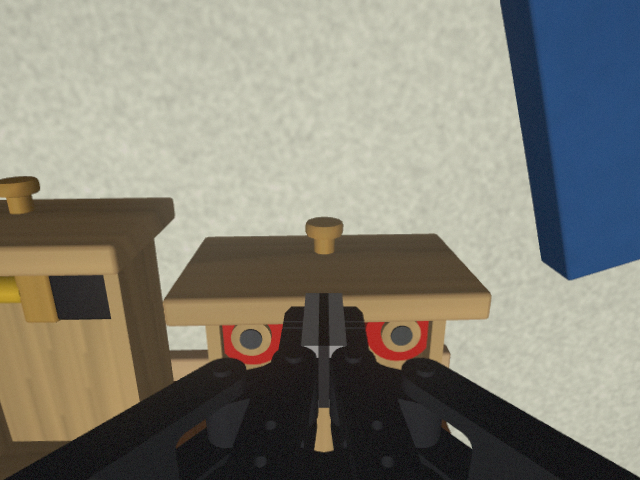

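View pics/scene4.png

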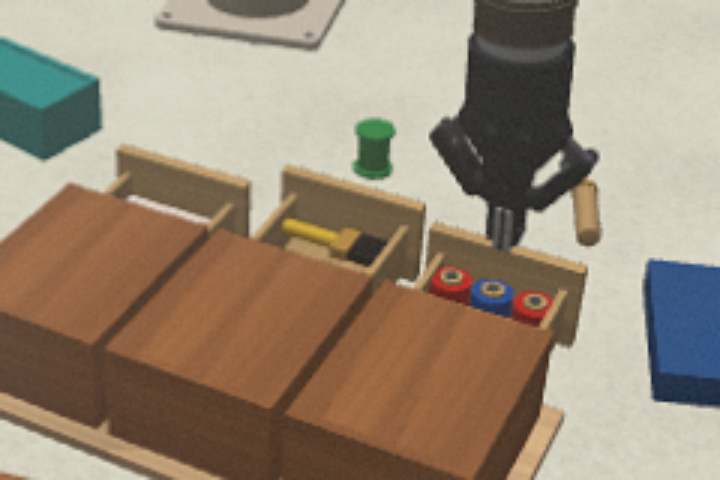

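```bash
python3 - <<'E'
from h import *
from workcell import viewer
d=np.array([np.cos(np.radians(-10.9)),np.sin(np.radians(-10.9))]); e=np.array([-d[1],d[0]])
def sh(n,P,pts):
  for (u,v) in pts:
    p=P[v,u]; print(n,(u,v),p.round(4),"s",(p[:2]@d).round(4),"t",(p[:2]@e).round(4))
c=viewer.camera("wrist"); P=cloud(c); 
sh("wrist",P,[(250,265),(400,265),(250,305),(400,305),(80,230),(60,258),(323,230),(312,300),(323,297),(323,320),(250,340)])
c=viewer.camera("scene"); P=cloud(c); im=c["image"][:,:,::-1]
cv2.imwrite("pics/s5.png",cv2.resize(im[220:300,390:470],None,fx=8,fy=8,interpolation=cv2.INTER_CUBIC))
sh("scene",P,[(425,255),(428,258),(423,257),(427,261),(430,261),(415,256),(440,264)])
E
```

```text
wrist (250, 265) [0.5217 0.3228 0.0588] s 0.4513 t 0.4156
wrist (400, 265) [0.5348 0.3879 0.0604] s 0.4517 t 0.4821
wrist (250, 305) [0.5252 0.3259 0.0905] s 0.4541 t 0.4193
wrist (400, 305) [0.5377 0.3813 0.0896] s 0.4559 t 0.476
wrist (80, 230) [0.4887 0.2633 0.0711] s 0.4301 t 0.351
wrist (60, 258) [0.4934 0.2636 0.0895] s 0.4347 t 0.3521
wrist (323, 230) [0.5154 0.3572 0.0492] s 0.4386 t 0.4482
wrist (312, 300) [0.5232 0.3497 0.0999] s 0.4476 t 0.4423
wrist (323, 297) [0.524  0.3536 0.0977] s 0.4477 t 0.4463
wrist (323, 320) [0.524  0.3529 0.1133] s 0.4478 t 0.4456
wrist (250, 340) [0.5537 0.3158 0.0673] s 0.484 t 0.4148
scene (425, 255) [0.5443 0.3456 0.111 ] s 0.4692 t 0.4423
scene (428, 258) [0.5467 0.3533 0.1058] s 0.47 t 0.4503
scene (423, 257) [0.5391 0.3413 0.1011] s 0.4649 t 0.4371
scene (427, 261) [0.5428 0.3517 0.0946] s 0.4665 t 0.448
scene (430, 261) [0.5429 0.3585 0.0961] s 0.4654 t 0.4547
scene (415, 256) [0.3927 0.3084 0.0014] s 0.3273 t 0.3771
scene (440, 264) [0.5353 0.3815 0.0874] s 0.4535 t 0.4759
```

View pics/s5.png

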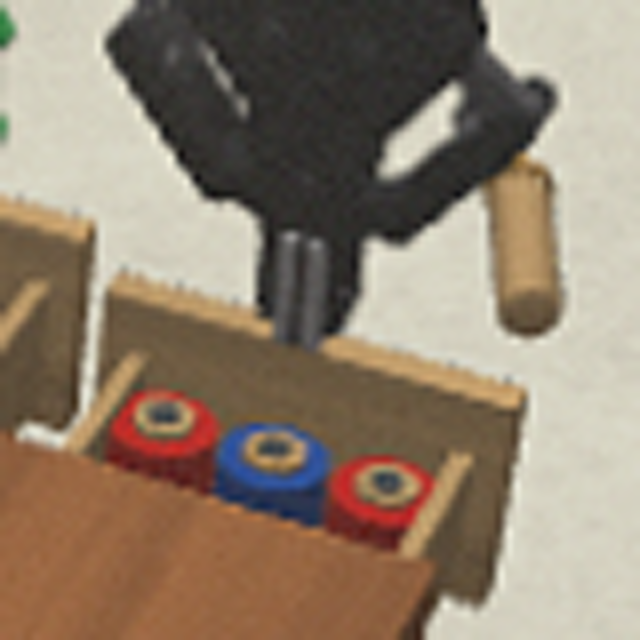

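```bash
python3 - <<'E'
from h import *
from workcell import viewer
c=load("scene0.npz"); P=cloud(c)
Q=P[80:125,160:220].reshape(-1,3); k=(np.linalg.norm(Q[:,:2]-[.219,-.449],axis=1)<.09)&(Q[:,2]>.1); Q=Q[k]
print(len(Q),np.sort(Q[:,2])[:25].round(3))
c=viewer.camera("scene"); P=cloud(c)
Q=P[200:275,390:470].reshape(-1,3); k=(np.linalg.norm(Q[:,:2]-[.535,.354],axis=1)<.025)&(Q[:,2]>.08);Q=Q[k]
print(Q[np.argsort(Q[:,2])][:25].round(3))
w=viewer.camera("wrist"); from workcell import bot; o=bot.get_obs()
Rm=R.from_quat(o["tool_rot"]); print("cam in tool",Rm.inv().apply(w["eye"]-np.array(o["eef_pos"])).round(4))
P=cloud(w); L=Rm.inv().apply((P-np.array(o["eef_pos"])).reshape(-1,3)).reshape(P.shape)
for p in [(323,295),(312,300),(335,300),(323,310),(323,330)]: print(p,L[p[1],p[0]].round(4))
E
```

```text
1109 [0.243 0.243 0.244 0.244 0.246 0.247 0.247 0.248 0.249 0.249 0.25  0.25
 0.251 0.251 0.251 0.251 0.251 0.252 0.252 0.252 0.252 0.253 0.253 0.254
 0.255]
[[0.544 0.374 0.08 ]
 [0.535 0.336 0.08 ]
 [0.539 0.35  0.08 ]
 [0.54  0.36  0.08 ]
 [0.537 0.331 0.081]
 [0.537 0.357 0.081]
 [0.541 0.358 0.081]
 [0.544 0.377 0.081]
 [0.539 0.341 0.081]
 [0.543 0.367 0.081]
 [0.541 0.362 0.081]
 [0.541 0.348 0.081]
 [0.536 0.338 0.081]
 [0.537 0.362 0.081]
 [0.542 0.372 0.081]
 [0.535 0.34  0.082]
 [0.538 0.348 0.082]
 [0.543 0.374 0.082]
 [0.542 0.376 0.082]
 [0.544 0.369 0.083]
 [0.541 0.367 0.083]
 [0.535 0.333 0.083]
 [0.54  0.346 0.083]
 [0.541 0.355 0.083]
 [0.542 0.353 0.083]]
cam in tool [-0.001  -0.0799 -0.1663]
(323, 295) [-0.0012 -0.0108 -0.0298]
(312, 300) [-0.0051 -0.0103 -0.0327]
(335, 300) [ 0.003  -0.0103 -0.0326]
(323, 310) [-0.0012 -0.0107 -0.0406]
(323, 330) [-0.0012 -0.0104 -0.0526]
```

The cameras (scene and wrist agree) put the closed fingertips about 30 mm above the reported TCP height, where the text says they should be 11 mm below it. They passed over the panel. I'll trust the images: tip z ≈ eef z + 0.03.

send_rows(
  increments=[
    [[0,0,-0.02,0],[0,-0.03,0,0],[0,-0.03,0,0],[0,-0.005,0,0],[0,0,0.02,0],[0,0,0.02,0],[0,0,0.015,0],[0,0,0,0]],
  ],
)

```text
clock: 10.3
eef_pos: [0.4701, 0.3687, 0.0305]
tool_rot: [0.77, 0.637, 0.017, -0.013]
ft_force: [0.5, -0.2, -0.5]
grip_width: -0.0004
```

```bash
cat >> h.py <<'E'
def views(tag,which=("wrist","scene"),crop=(260,500,180,340)):
  from workcell import viewer
  for n in which:
    c=viewer.camera(n); im=c["image"][:,:,::-1]
    if n=="scene": im=cv2.resize(im[crop[2]:crop[3],crop[0]:crop[1]],None,fx=3,fy=3)
    cv2.imwrite(f"pics/{n}{tag}.png",im)
E
python3 -c "
from h import *;st();views(6)"
```

```text
t 10.3 p [0.4701 0.3687 0.0305] s 0.3919 t 0.4509 xang 79.19 z [ 0.01   0.042 -0.999] F [ 0.5 -0.2 -0.5] j [ 0.65  0.53 -0.04  0.96  0.03  0.84]
```

View pics/wrist6.png

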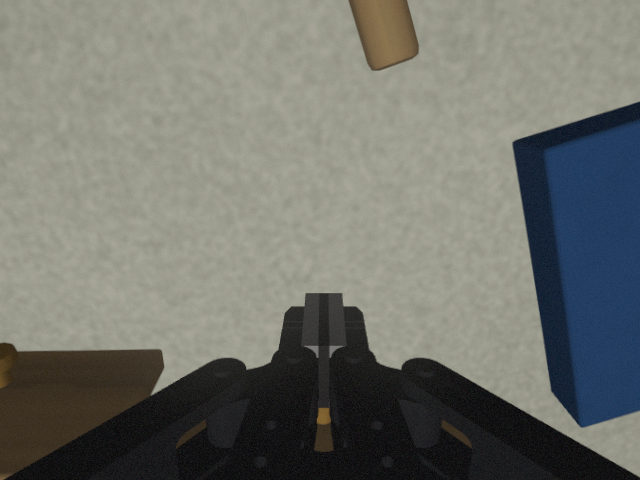

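View pics/scene6.png

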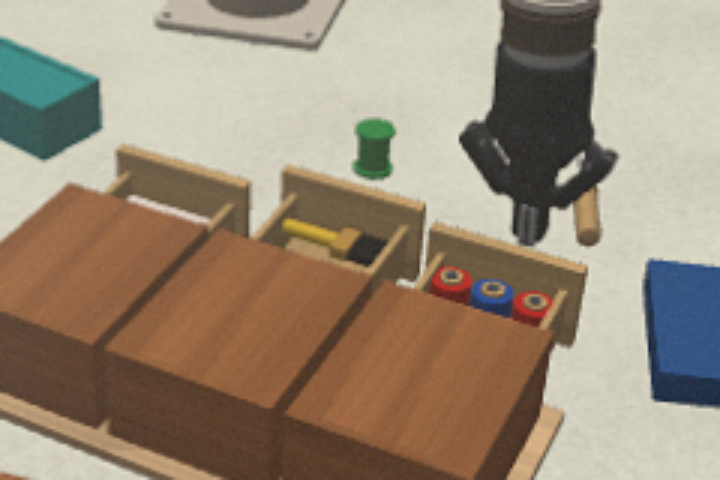

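```bash
python3 - <<'E'
from h import *
from workcell import viewer
c=viewer.camera("scene"); P=cloud(c)
for p in [(435,255),(435,258),(436,260),(417,230),(424,240),(465,234),(452,243)]: print(p,P[p[1],p[0]].round(4))
E
```

```text
(435, 255) [0.4824 0.3647 0.0747]
(435, 258) [0.4771 0.3655 0.0625]
(436, 260) [0.4811 0.3688 0.0599]
(417, 230) [0.4705 0.3137 0.129 ]
(424, 240) [0.4786 0.3338 0.1093]
(465, 234) [0.2375 0.4288 0.002 ]
(452, 243) [0.488  0.4    0.1195]
```

send_rows(
  increments=[
    [[-0.003,0.01,0,0],[0,0.01,0,0],[0,0.01,0.001,0],[0,0.007,0.001,0],[0,0.007,0.001,0],[0,0.007,0.001,0],[0,0.007,0.001,0],[0,0.007,0.001,0]],
  ],
)

```text
clock: 11.25
eef_pos: [0.5425, 0.3552, 0.0312]
tool_rot: [0.77, 0.637, 0.022, -0.014]
ft_force: [-1.2, -0.3, 1.5]
grip_width: -0.0001
```

```bash
python3 -c "
from h import *;st();views(7)"
```

```text
t 11.25 p [0.5425 0.3552 0.0312] s 0.4656 t 0.4514 xang 79.17 z [ 0.017  0.049 -0.999] F [-1.2 -0.3  1.5] j [0.56 0.62 0.11 1.02 0.03 0.75]
```

View pics/scene7.png

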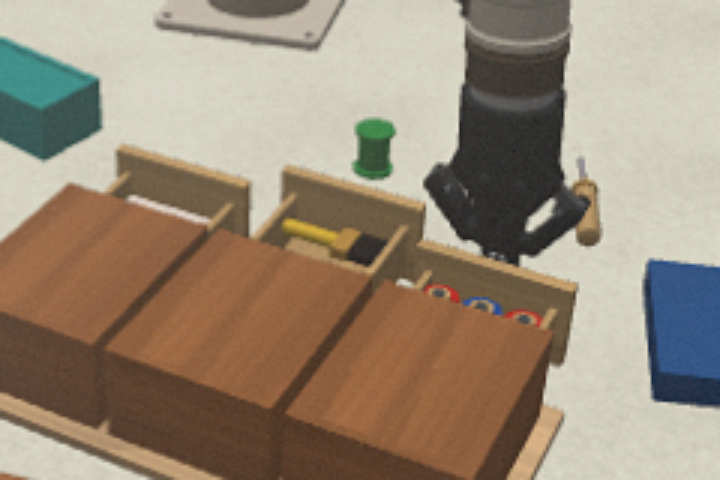

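The panel now hides the tips and the drawer moves in.

send_rows(
  increments=[
    [[-0.002,0.008,0.001,0],[0,0.008,0.001,0],[0,0.007,0.001,0],[0,0.007,0.001,0],[0,0.006,0.001,0],[0,0.005,0.001,0],[0,0.004,0,0],[0,0.003,0,0]],
  ],
)

```text
clock: 12.15
eef_pos: [0.5955, 0.3433, 0.028]
tool_rot: [0.771, 0.637, 0.024, -0.012]
ft_force: [-1.3, 0.3, 2.1]
grip_width: -0.0001
```

```bash
python3 -c "
from h import *;st();views(8)"
```

```text
t 12.15 p [0.5955 0.3433 0.028 ] s 0.5199 t 0.4497 xang 79.12 z [ 0.022  0.05  -0.999] F [-1.3  0.3  2.1] j [0.51 0.69 0.23 1.07 0.03 0.7 ]
```

View pics/scene8.png

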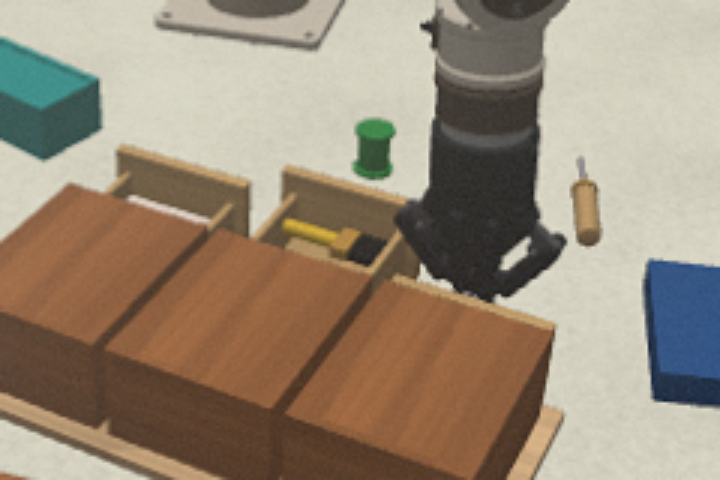

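send_rows(
  increments=[
    [[0,0.003,0,0],[0,0.003,0,0],[0,0.003,0,0],[0,0.002,0,0],[0,0.002,0,0],[0,0.002,0,0],[0,0.002,0,0],[0,0.002,0,0]],
  ],
)

```text
clock: 13.05
eef_pos: [0.5977, 0.3426, 0.0282]
tool_rot: [0.768, 0.64, 0.013, -0.023]
ft_force: [-7.4, 0.2, 5.2]
grip_width: -0.0
```

```bash
python3 -c "
from h import *;st();views(9)"
```

```text
t 13.05 p [0.5977 0.3426 0.0282] s 0.5222 t 0.4494 xang 79.57 z [-0.009  0.051 -0.999] F [-7.4  0.2  5.2] j [0.5  0.71 0.28 1.12 0.05 0.68]
```

View pics/scene9.png

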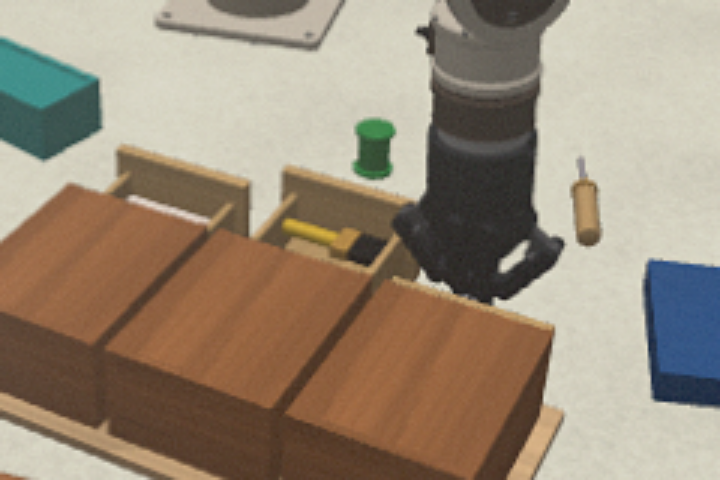

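Stop reached (7 N, far above the 1.5 N friction). I'll back off, rise, and go over to the folder drawer.

send_rows(
  increments=[
    [[0,-0.02,0,0],[0,-0.04,0,0],[0,-0.04,-0.01,0],[0,-0.03,-0.03,0],[0,0,-0.04,0],[0,0,-0.03,0],[-0.05,0,0,0],[-0.05,0,0,0]],
  ],
)

```text
clock: 13.95
eef_pos: [0.4494, 0.2646, 0.1356]
tool_rot: [0.765, 0.643, 0.013, -0.02]
ft_force: [0.9, -0.8, 0.3]
grip_width: 0.0002
```

send_rows(
  increments=[
    [[-0.05,0,0,0],[-0.05,0,0,0],[-0.05,0,0,0],[-0.02,0,0,0],[0,0,0,0],[0,0,0,0],[0,0,0,0],[0,0,0,0]],
  ],
)

```text
clock: 14.75
eef_pos: [0.4201, 0.0906, 0.128]
tool_rot: [0.766, 0.642, 0.015, -0.017]
ft_force: [-0.2, 1.4, 0.5]
grip_width: -0.0005
```

```bash
python3 - <<'E'
from h import *
from workcell import viewer
st()
d=np.array([np.cos(np.radians(-10.9)),np.sin(np.radians(-10.9))]); e=np.array([-d[1],d[0]])
c=viewer.camera("top"); P=cloud(c); im=c["image"][:,:,::-1]
cv2.imwrite("pics/top10.png",cv2.resize(im[110:310,150:400],None,fx=3,fy=3))
for k,(t0,t1) in dict(sp=(.39,.5),br=(.25,.365),fo=(.11,.225)).items():
    Q=P.reshape(-1,3); s=Q[:,:2]@d;t=Q[:,:2]@e
    m=(t>t0)&(t<t1)&(Q[:,2]>.083)&(Q[:,2]<.093)&(s>.4); print(k,m.sum(),"min s",np.percentile(s[m],1).round(4),s[m].min().round(4))
E
```

```text
t 14.75 p [0.4201 0.0906 0.128 ] s 0.3954 t 0.1684 xang 79.97 z [ 0.001  0.046 -0.999] F [-0.2  1.4  0.5] j [ 0.18  0.15 -0.33  1.08  0.04  0.35]
sp 2707 min s 0.5359 0.5344
br 2630 min s 0.4318 0.4302
fo 2713 min s 0.476 0.4688
```

View pics/top10.png

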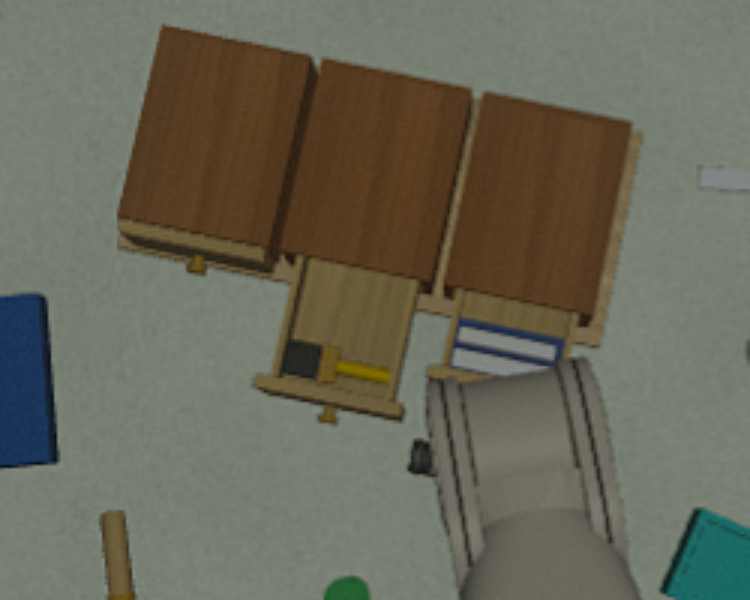

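send_rows(
  increments=[
    [[0,-0.005,0.03,0.5],[0,0,0.03,0],[0,0,0.025,0],[0,0,0.01,0],[0,0,0.003,0],[0,0,0,0],[0,0.008,0,0],[0,0.008,0,0]],
  ],
)

```text
clock: 15.6
eef_pos: [0.4357, 0.1003, 0.0288]
tool_rot: [0.765, 0.644, 0.018, -0.016]
ft_force: [0.0, -0.5, -0.3]
grip_width: 0.0001
```

```bash
python3 -c "
from h import *;st();views(11)"
```

```text
t 15.6 p [0.4357 0.1003 0.0288] s 0.4088 t 0.1809 xang 80.21 z [ 0.007  0.048 -0.999] F [ 0.  -0.5 -0.3] j [ 0.19  0.3  -0.44  0.82  0.05  0.36]
```

View pics/scene11.png

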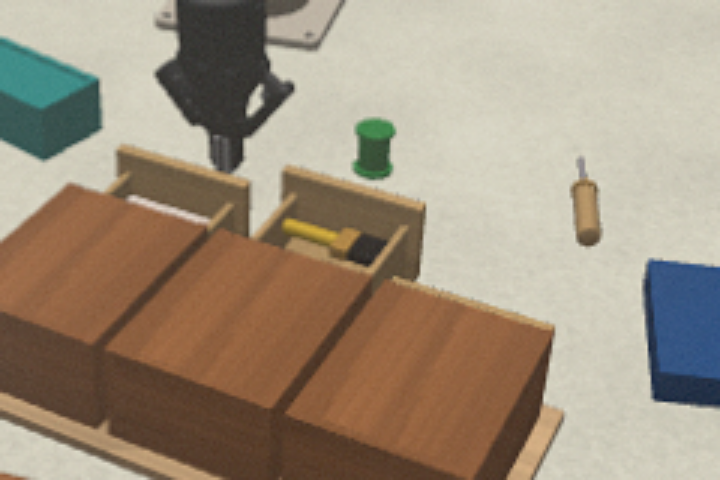

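View pics/wrist11.png

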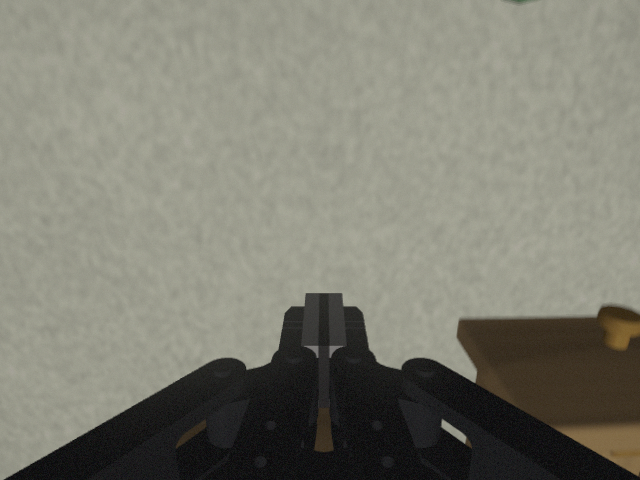

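send_rows(
  increments=[
    [[-0.012,0,0,1],[0,0.009,0,0],[0,0.009,0.001,0],[0,0.008,0.001,0],[0,0.007,0.001,0],[0,0.007,0.001,0],[0,0.007,0.001,0],[0,0.007,0.001,0]],
  ],
)

```text
clock: 16.5
eef_pos: [0.4949, 0.0754, 0.0259]
tool_rot: [0.772, 0.636, 0.021, -0.014]
ft_force: [-1.9, -1.5, 8.1]
grip_width: 0.0002
```

```bash
python3 -c "
from h import *;st();views(12)"
```

```text
t 16.5 p [0.4949 0.0754 0.0259] s 0.4717 t 0.1677 xang 78.96 z [ 0.015  0.048 -0.999] F [-1.9 -1.5  8.1] j [ 0.12  0.39 -0.31  0.86  0.05  0.32]
```

View pics/scene12.png

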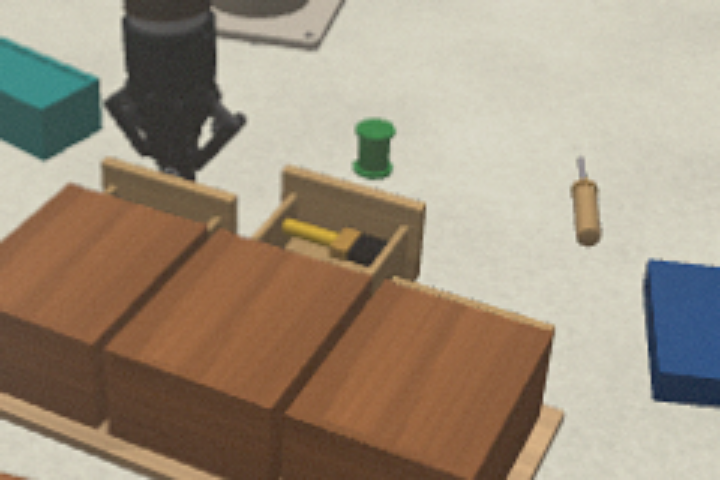

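send_rows(
  increments=[
    [[0,0,-0.004,0],[0,0.007,-0.001,0],[0,0.008,0,0],[0,0.008,0,0],[0,0.007,0,0],[0,0.006,0,0],[0,0.005,0,0],[0,0.004,0,0]],
  ],
)

```text
clock: 17.4
eef_pos: [0.543, 0.0661, 0.0301]
tool_rot: [0.772, 0.636, 0.02, -0.015]
ft_force: [-2.7, 0.4, 2.1]
grip_width: -0.0001
```

```bash
python3 -c "
from h import *;st()"
```

```text
t 17.4 p [0.543  0.0661 0.0301] s 0.5207 t 0.1675 xang 78.97 z [ 0.012  0.048 -0.999] F [-2.7  0.4  2.1] j [ 0.09  0.46 -0.17  0.92  0.05  0.29]
```

send_rows(
  increments=[
    [[0,0.003,0,0],[0,0.003,0,0],[0,0.002,0,0],[0,0.002,0,0],[0,0.002,0,0],[0,0.002,0,0],[0,0.002,0,0],[0,0.002,0,0]],
  ],
)

```text
clock: 18.2
eef_pos: [0.5443, 0.0658, 0.0288]
tool_rot: [0.771, 0.637, 0.01, -0.028]
ft_force: [-7.0, 0.4, 4.7]
grip_width: 0.0002
```

```bash
python3 -c "
from h import *;st();views(13)"
```

```text
t 18.2 p [0.5443 0.0658 0.0288] s 0.522 t 0.1675 xang 79.1 z [-0.021  0.055 -0.998] F [-7.   0.4  4.7] j [ 0.09  0.49 -0.13  0.97  0.06  0.28]
```

View pics/scene13.png

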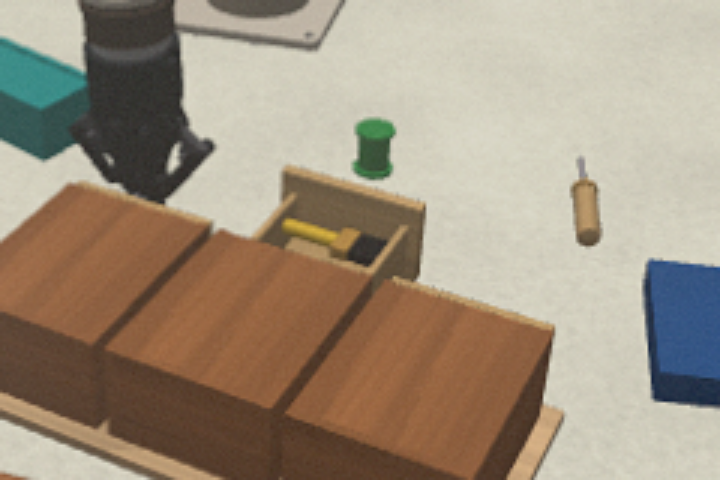

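```bash
python3 - <<'E'
from h import *
from workcell import viewer
c=viewer.camera("top"); np.savez("top14.npz",**c); P=cloud(c)
X=P[150:300,430:500].reshape(-1,3)
b=X[(X[:,2]>.066)&(X[:,2]<.085)]; print("bar",len(b),b.min(0).round(4),b.max(0).round(4),b.mean(0).round(4),cv2.minAreaRect(b[:,:2].astype(np.float32)))
# box+lid edges: per-row left/right edges of z>.04 points as function of x
x=X[X[:,2]>.035]
L=[];Rr=[];xs=[]
for a in np.arange(.50,.68,.008):
    q=x[(x[:,0]>a)&(x[:,0]<a+.008)][:,1]; xs.append(a+.004);L.append(q.max());Rr.append(q.min())
print(np.round(L,3));print(np.round(Rr,3))
for n,y in(("L",L),("R",Rr)):
    k=np.polyfit(xs,y,1); print(n,np.degrees(np.arctan(k[0])),np.polyval(k,.6))
l=x[(x[:,0]>.43)&(x[:,0]<.49)]; print("lid z",np.median(l[:,2]))
L=[];Rr=[];xs=[]
for a in np.arange(.43,.49,.006):
    q=l[(l[:,0]>a)&(l[:,0]<a+.006)][:,1]; xs.append(a+.003);L.append(q.max());Rr.append(q.min())
print(np.round(L,3),np.round(Rr,3))
q=x[(x[:,1]>-.33)&(x[:,1]<-.28)]; print("xmin/max",q[:,0].min(),q[:,0].max())
E
python3 -c "
from h import *;st(-3)"
```

```text
bar 117 [ 0.4106 -0.3312  0.0663] [ 0.4231 -0.2673  0.0799] [ 0.4174 -0.2991  0.0725] ((0.4175510108470917, -0.2990613281726837), (0.06388015300035477, 0.011895344592630863), 87.41101837158203)
[-0.262 -0.262 -0.262 -0.262 -0.263 -0.264 -0.264 -0.264 -0.264 -0.265
 -0.265 -0.266 -0.266 -0.267 -0.267 -0.267 -0.267 -0.269 -0.269 -0.269
 -0.27  -0.27  -0.271]
[-0.344 -0.343 -0.345 -0.345 -0.346 -0.344 -0.345 -0.345 -0.347 -0.349
 -0.348 -0.348 -0.348 -0.348 -0.348 -0.348 -0.35  -0.35  -0.35  -0.352
 -0.351 -0.352 -0.313]
L -2.988012304330249 -0.26632722735494363
R 0.31580976431859953 -0.3460754269751806
lid z 0.055120222765993154
[-0.268 -0.268 -0.268 -0.269 -0.271 -0.269 -0.27  -0.27  -0.27  -0.27 ] [-0.332 -0.332 -0.331 -0.331 -0.331 -0.331 -0.33  -0.331 -0.333 -0.334]
xmin/max 0.4106260889891792 0.6777233159092041
t 18.35 p [0.5443 0.0658 0.0288] s 0.5401 t 0.0942 xang 79.09 z [-0.02   0.055 -0.998] F [-6.3  1.8  5.1] j [ 0.09  0.49 -0.13  0.97  0.06  0.28]
```

send_rows(
  increments=[
    [[0,-0.02,0,0],[0,-0.04,0,0],[0,-0.03,-0.02,0],[0,0,-0.04,0],[0,0,-0.04,0],[0,0,-0.02,0],[-0.03,0,0,-8.1],[-0.05,0,0,0]],
  ],
)

```text
clock: 19.15
eef_pos: [0.4496, -0.0018, 0.1516]
tool_rot: [0.718, 0.695, 0.013, -0.024]
ft_force: [1.7, -0.1, -0.5]
grip_width: 0.0001
```

```bash
python3 -c "
from h import *;st(-2.8)"
```

```text
t 19.15 p [ 0.4496 -0.0018  0.1516] s 0.4491 t 0.0202 xang 88.1 z [-0.014  0.052 -0.999] F [ 1.7 -0.1 -0.5] j [-0.04  0.19 -0.21  1.18  0.05 -0.01]
```

send_rows(
  increments=[
    [[-0.045,-0.01,0,0.5],[-0.045,-0.01,0,0],[-0.045,-0.01,0,0],[-0.045,-0.01,0,0],[-0.045,-0.01,0,0],[-0.045,-0.01,0,0],[-0.025,0,0,0],[0,0,0,0]],
  ],
)

```text
clock: 19.95
eef_pos: [0.3794, -0.3139, 0.1408]
tool_rot: [0.723, 0.691, 0.015, -0.014]
ft_force: [-0.3, 0.2, 0.6]
grip_width: -0.0001
```

```bash
python3 -c "
from h import *;st(-2.8)"
```

```text
t 19.95 p [ 0.3794 -0.3139  0.1408] s 0.3943 t -0.295 xang 87.39 z [ 0.002  0.04  -0.999] F [-0.3  0.2  0.6] j [-0.71  0.29 -0.12  1.19  0.03 -0.67]
```

send_rows(
  increments=[
    [[0.011,-0.01,0,0],[0,0,0.03,0],[0,0,0.03,0],[0,0,0.03,0],[0,0,0.015,0],[0,0,0.005,0],[0,0,0,0],[0,0,0,0]],
  ],
)

```text
clock: 20.75
eef_pos: [0.3738, -0.2977, 0.0307]
tool_rot: [0.722, 0.691, 0.015, -0.009]
ft_force: [-0.3, 0.1, 0.3]
grip_width: -0.0002
```

```bash
python3 -c "
from h import *;st(-2.8);views(15,crop=(130,330,150,300))"
```

```text
t 20.75 p [ 0.3738 -0.2977  0.0307] s 0.3879 t -0.279 xang 87.5 z [ 0.009  0.034 -0.999] F [-0.3  0.1  0.3] j [-0.69  0.37 -0.32  0.9   0.03 -0.65]
```

View pics/scene15.png

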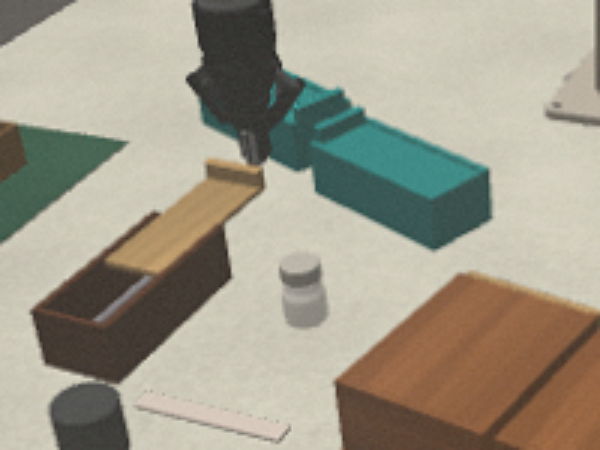

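View pics/wrist15.png

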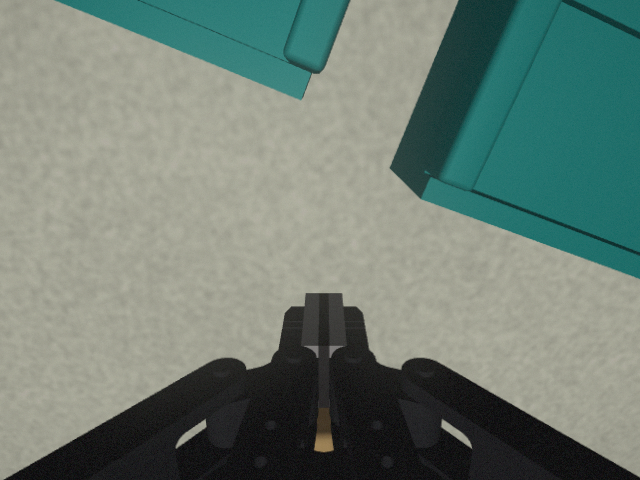

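send_rows(
  increments=[
    [[0,0.002,0.006,0],[0,0.006,0,0],[0,0.006,0,0],[0,0.006,0.001,0],[0,0.006,0.001,0],[0,0.006,0.001,0],[0,0.006,0.001,0],[0,0.006,0.001,0]],
  ],
)

```text
clock: 21.65
eef_pos: [0.4227, -0.3014, 0.022]
tool_rot: [0.723, 0.691, 0.015, -0.007]
ft_force: [-0.5, 0.9, 2.0]
grip_width: -0.0001
```

```bash
python3 -c "
from h import *;st(-2.8);views(16,crop=(130,330,150,300))"
```

```text
t 21.65 p [ 0.4227 -0.3014  0.022 ] s 0.4369 t -0.2804 xang 87.44 z [ 0.012  0.03  -0.999] F [-0.5  0.9  2. ] j [-0.64  0.44 -0.23  0.91  0.03 -0.59]
```

View pics/scene16.png

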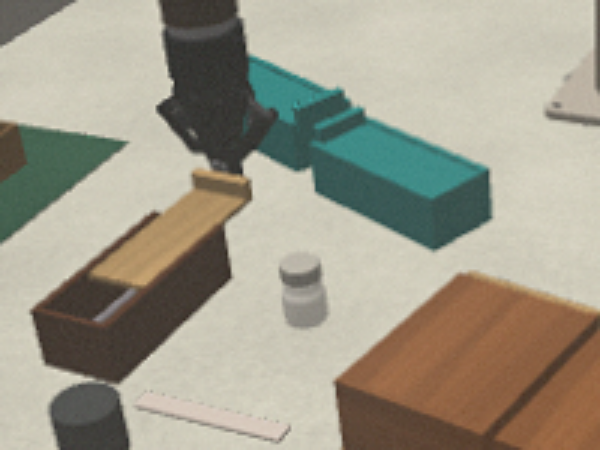

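send_rows(
  increments=[
    [[0,0.006,-0.002,0],[0,0.006,0,0],[0,0.006,0,0],[0,0.006,0,0],[0,0.006,0,0],[0,0.006,0,0],[0,0.005,0,0],[0,0.004,0,0]],
  ],
)

```text
clock: 22.55
eef_pos: [0.4704, -0.3031, 0.0237]
tool_rot: [0.723, 0.691, 0.014, -0.008]
ft_force: [-1.3, -0.7, -0.2]
grip_width: 0.0001
```

```bash
python3 -c "
from h import *;st(-2.8);views(17,crop=(130,330,150,300))"
```

```text
t 22.55 p [ 0.4704 -0.3031  0.0237] s 0.4846 t -0.2798 xang 87.43 z [ 0.01   0.031 -0.999] F [-1.3 -0.7 -0.2] j [-0.59  0.51 -0.11  0.96  0.03 -0.55]
```

View pics/scene17.png

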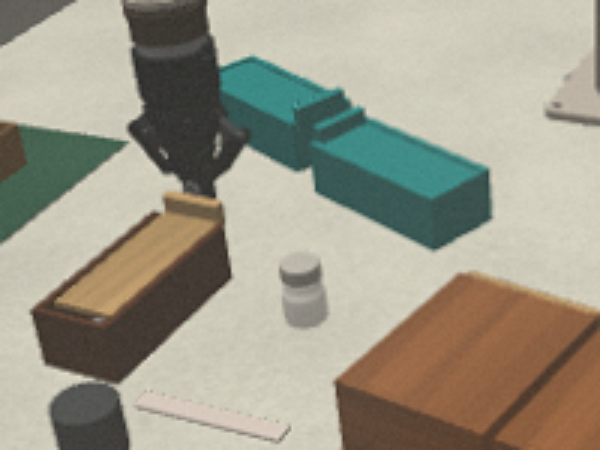

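send_rows(
  increments=[
    [[0,0.002,0,0],[0,0.002,0,0],[0,0.001,0,0],[0,0.001,0,0],[0,0.001,0,0],[0,0.001,0,0],[0,0.001,0,0],[0,0.001,0,0]],
  ],
)

```text
clock: 23.45
eef_pos: [0.4804, -0.3036, 0.0238]
tool_rot: [0.723, 0.691, 0.014, -0.008]
ft_force: [-1.2, 0.7, -1.1]
grip_width: 0.0004
```

```bash
python3 -c "
from h import *;st(-2.8)"
```

```text
t 23.45 p [ 0.4804 -0.3036  0.0238] s 0.4947 t -0.2798 xang 87.4 z [ 0.01   0.031 -0.999] F [-1.2  0.7 -1.1] j [-0.58  0.52 -0.09  0.97  0.03 -0.54]
```

```bash
python3 - <<'E'
from h import *
from workcell import viewer
y=np.radians(-2.8);d=np.array([np.cos(y),np.sin(y)]);e=np.array([-d[1],d[0]])
c=viewer.camera("scene");P=cloud(c);im=c["image"][:,:,::-1]
cv2.imwrite("pics/s18.png",cv2.resize(im[195:280,135:225],None,fx=7,fy=7,interpolation=cv2.INTER_CUBIC))
E
```

```text
(no output)
```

View pics/s18.png

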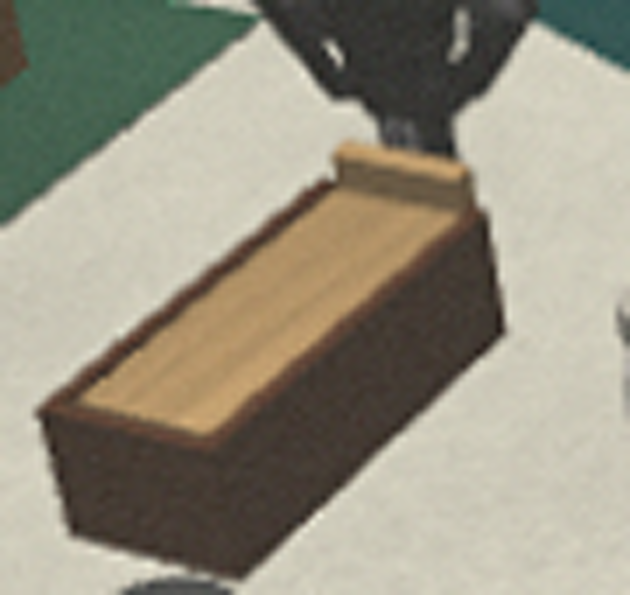

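send_rows(
  increments=[
    [[0,0.001,0,0],[0,0.001,0,0],[0,0,0,0],[0,0,0,0],[0,0,0,0],[0,0,0,0],[0,0,0,0],[0,0,0,0]],
  ],
)

```text
clock: 24.3
eef_pos: [0.4829, -0.3037, 0.0239]
tool_rot: [0.723, 0.691, 0.015, -0.008]
ft_force: [-0.5, 0.5, -1.2]
grip_width: 0.0001
```

```bash
python3 -c "
from h import *;st(-2.8)"
```

```text
t 24.3 p [ 0.4829 -0.3037  0.0239] s 0.4972 t -0.2797 xang 87.42 z [ 0.01   0.031 -0.999] F [-0.5  0.5 -1.2] j [-0.58  0.53 -0.08  0.97  0.03 -0.53]
```

send_rows(
  increments=[
    [[0,0.001,0,0],[0,0.001,0,0],[0,0,0,0],[0,0,0,0],[0,0,0,0],[0,0,0,0],[0,0,0,0],[0,0,0,0]],
  ],
)

```text
clock: 25.1
eef_pos: [0.4849, -0.3038, 0.0239]
tool_rot: [0.723, 0.691, 0.014, -0.008]
ft_force: [-0.8, 0.8, 0.5]
grip_width: -0.0
```

```bash
cat > lid.py <<'E'
import sys
from h import *
from workcell import viewer
y=np.radians(-2.8);d=np.array([np.cos(y),np.sin(y)]);e=np.array([-d[1],d[0]])
c=viewer.camera("scene");P=cloud(c);im=c["image"][:,:,::-1]
cv2.imwrite(f"pics/s{sys.argv[1]}.png",cv2.resize(im[195:280,135:225],None,fx=7,fy=7,interpolation=cv2.INTER_CUBIC))
E
python3 -c "
from h import *;st(-2.8)"; python3 lid.py 19
```

```text
t 25.1 p [ 0.4849 -0.3038  0.0239] s 0.4992 t -0.2797 xang 87.41 z [ 0.01   0.032 -0.999] F [-0.8  0.8  0.5] j [-0.58  0.53 -0.07  0.98  0.03 -0.53]
```

View pics/s19.png

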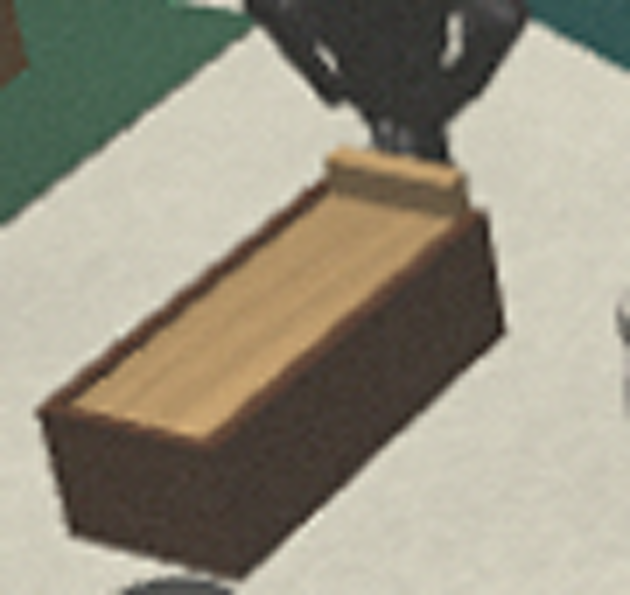

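send_rows(
  increments=[
    [[0,0.001,0,0],[0,0.001,0,0],[0,0,0,0],[0,0,0,0],[0,0,0,0],[0,0,0,0],[0,0,0,0],[0,0,0,0]],
  ],
)

```text
clock: 25.95
eef_pos: [0.4848, -0.3038, 0.0239]
tool_rot: [0.723, 0.69, 0.013, -0.009]
ft_force: [-3.1, -0.3, 2.3]
grip_width: -0.0
```

```bash
python3 -c "
from h import *;st(-2.8)"; python3 lid.py 20
```

```text
t 25.95 p [ 0.4848 -0.3038  0.0239] s 0.4991 t -0.2797 xang 87.36 z [ 0.006  0.032 -0.999] F [-3.1 -0.3  2.3] j [-0.58  0.53 -0.07  0.98  0.03 -0.53]
```

View pics/s20.png

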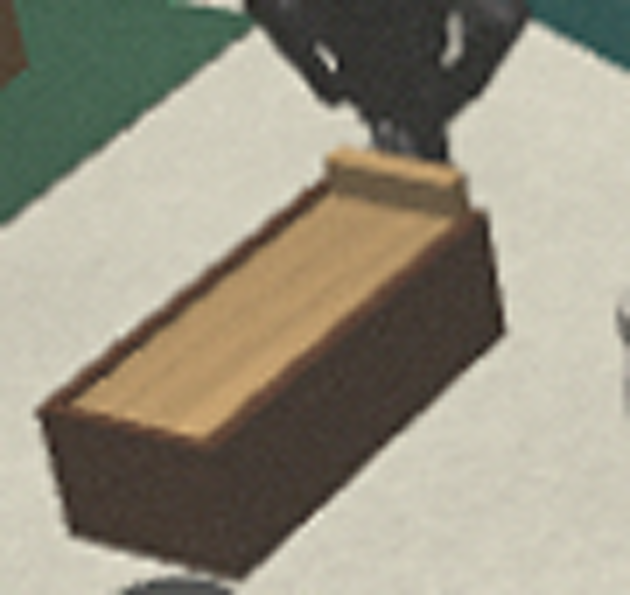

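The lid is blocked: no advance while the force rose to 3 N, and the face is where the shut lid should be. Retreating and checking.

send_rows(
  increments=[
    [[0,-0.01,0,0],[0,-0.03,0,0],[0,-0.03,-0.01,0],[0,0,-0.04,0],[0,0,-0.04,0],[0,0,-0.04,0],[0,-0.04,-0.03,0],[0,-0.04,0,0]],
  ],
)

```text
clock: 26.8
eef_pos: [0.3344, -0.3012, 0.1854]
tool_rot: [0.721, 0.693, 0.017, -0.006]
ft_force: [0.0, -1.3, -0.2]
grip_width: -0.0004
```

send_rows(
  increments=[
    [[0,-0.03,0,0],[-0.03,-0.03,0,0],[-0.04,0,0,0],[-0.04,0,0,0],[0,0,0,0],[0,0,0,0],[0,0,0,0],[0,0,0,0]],
  ],
)

```text
clock: 27.6
eef_pos: [0.2663, -0.4109, 0.1857]
tool_rot: [0.721, 0.693, 0.019, 0.003]
ft_force: [-1.2, -0.0, -0.2]
grip_width: 0.0001
```

```bash
python3 - <<'E'
from h import *
from workcell import viewer
st()
d=np.array([np.cos(np.radians(-10.9)),np.sin(np.radians(-10.9))]); e=np.array([-d[1],d[0]])
c=viewer.camera("top"); P=cloud(c); im=c["image"][:,:,::-1]
cv2.imwrite("pics/top21.png",im)
cv2.imwrite("pics/top21c.png",cv2.resize(im[150:300,380:500],None,fx=4,fy=4,interpolation=cv2.INTER_CUBIC))
a=load("top0.npz"); A=cloud(a)
df=np.abs(c["range_z"]-a["range_z"])>.012
cv2.imwrite("pics/diff.png",(df*255).astype(np.uint8))
for Pn,tag in((A,"before"),(P,"after")):
  Q=Pn.reshape(-1,3); s=Q[:,:2]@d;t=Q[:,:2]@e
  for k,(t0,t1) in dict(sp=(.39,.5),br=(.25,.365),fo=(.11,.225)).items():
    m=(t>t0)&(t<t1)&(Q[:,2]>.08)&(Q[:,2]<.1)&(s>.4)&(s<.7); print(tag,k,"min s",np.sort(s[m])[:10].mean().round(4))
  X=Pn[150:300,430:500].reshape(-1,3); x=X[(X[:,2]>.035)]; print(" box far x",np.sort(x[:,0])[-10:].mean().round(4),"near(end)",np.sort(x[:,0])[:10].mean().round(4))
c=viewer.camera("scene");cv2.imwrite("pics/scene21.png",c["image"][:,:,::-1])
E
```

```text
t 27.6 p [ 0.2663 -0.4109  0.1857] s 0.3392 t -0.3531 xang 87.78 z [ 0.031  0.022 -0.999] F [-1.2 -0.  -0.2] j [-1.02  0.23 -0.07  1.27  0.04 -0.98]
before sp min s 0.4433
before br min s 0.4304
before fo min s 0.4684
 box far x 0.7402 near(end) 0.3766
after sp min s 0.5347
after br min s 0.4304
after fo min s 0.535
 box far x 0.7402 near(end) 0.3765
```

View pics/top21.png

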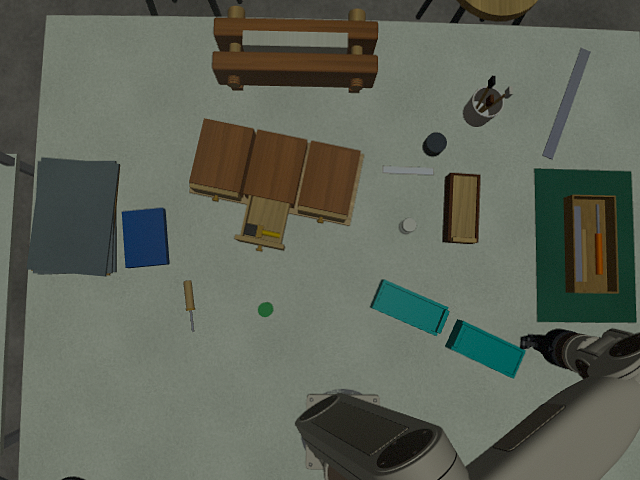

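View pics/top21c.png

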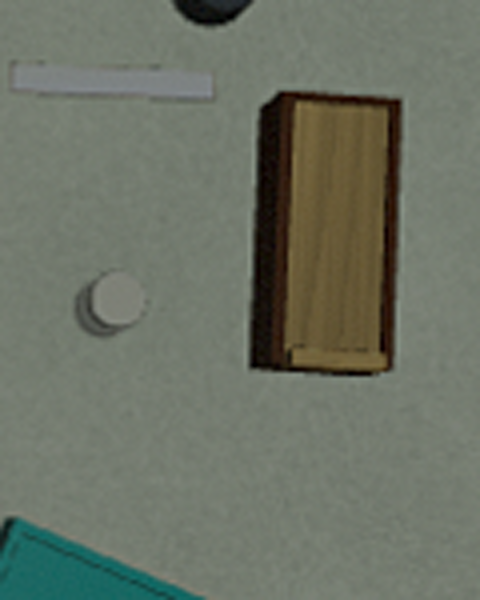

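View pics/diff.png

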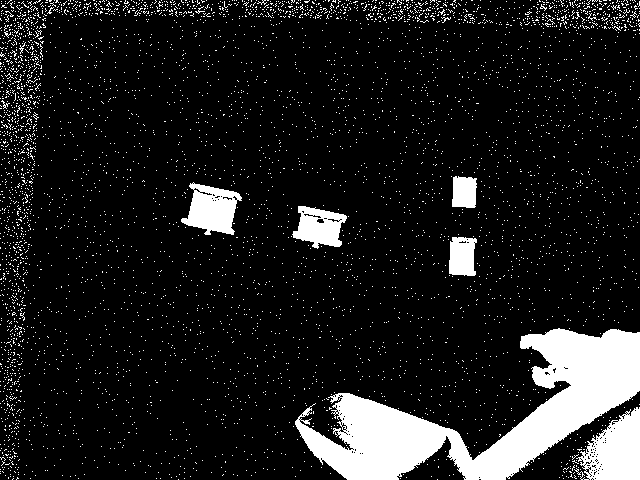

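View pics/scene21.png

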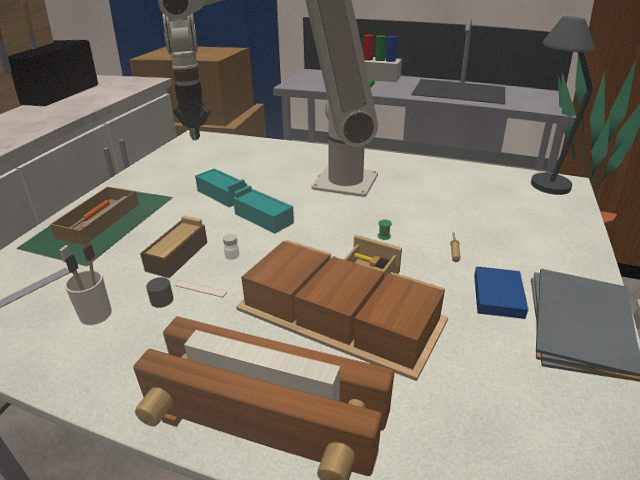

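Only the two drawers and the lid differ from the start. The brush drawer is unchanged and the arm is clear, so I'm handing in.

```bash
python3 -c "
from workcell import order; print(order.job_done())"
```

```text
the job is handed in; nothing more can be done
None
```

I pushed the spool drawer, then the folder drawer, then the dark needle box's lid shut with closed fingertips, and handed in at about 28 s of the 53 s.

**Drawers:** the last check put the spool and folder fronts at the same depth (0.5347 and 0.5350 m along the shutting direction). Each one stopped against about 7 N. The brush drawer read 0.4304 m before and after, so it did not move.

**Lid:** it stopped advancing while the force rose to about 3 N, within 1 mm of where the shut lid should be. The needle box shows no movement in the before/after depth comparison.

**Everything else:** that comparison shows change only at the two drawers, the lid and the arm.

**What disagreed or went wrong:**
- **Fingertip height:** the cameras showed the closed fingertips about 30 mm above the reported TCP, while the text says 11 mm below it. Because of this, my first two passes went over the spool drawer's front without moving it, with the tips over or inside the open drawer. I corrected the height from the images.
- **Folder drawer:** partway through the push the reading showed about 8 N upward, probably the fingertips on the knob. I raised them a few millimetres before finishing.
- **Needle box end check:** my numeric check of the box's end positions picked up other objects, so I relied on the pictures and the depth comparison instead.

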